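Air the test kiln: set the vent, then hold the lid at its mark

ROBOT

A 6-joint arm with a two-finger parallel gripper is mounted at the origin on the work surface. World frame = base frame: x ahead of the robot, y to its left, z up, the work surface at z = 0. Lengths are in m, angles in rad, forces in N, time in s.
With the tool pointing down it reaches from about 0.3 to 0.875 m from the base axis. Payload 6.4 kg.
Tool frame: the origin (TCP) lies midway between the tips of the shut fingers; the grasp point (between the pads) lies 19 mm behind it; z points along the fingers, y is the line along which they close (so a half turn about z gives the same grasp; the last joint's range is limited). The gripper opens to 85 mm and grips with 20 to 120 N. Pads are 22 mm wide; open, the fingers measure 114 mm over their backs; the gripper's body (76 mm by 85 mm) begins 54 mm behind the grasp point. The pads swing forward as they close: fully open they stand 13 mm farther back than shut.
Start: joints at [0.965, 0.181, 1.607, -0, 1.354, -0.206], TCP at [0.224, 0.53, 0.231] pointing down, gripper open.
Joint ranges: [-2.99, 2.99], [-0.89, 2.07], [0.3, 2.58], [-1.14, 4.28], [0, 2.63], [-3.12, 3.12]. Speed limits (rad/s): [2.57, 2.57, 3.01, 3.14, 3.14, 3.14].

INTERFACE

Orientations are given as a unit quaternion [w, x, y, z].
In Python, from bench import status, camera, ctrl gives the robot as it stands. The module is installed in compiled form; this text tells all that it offers.
- The arm moves only by the shell command python3 -m handwheel 'ROWS'. ROWS is JSON, a list that holds one entry, the list of rows, each a list of 7 numbers: the opening, from -1 (shut) to 1 (fully open), then the shift along the tool's x, y, z in cm, then the turn, a rotation vector about the tool's x, y, z in degrees. A call has 1 to 10 rows; each row is the pose to reach, as a shift and turn from the pose commanded when the call began, along the tool's axes at that moment; what a row does not reach only later rows make up. A row lasts 1/8 s, in which the tool goes at most 62.5 mm and 10.7 degrees, less where a joint would pass 70% of its speed; a pose out of reach is approached as far as the arm can. A call with a gripper value outside its range is refused whole. The fingers move at their own pace and stop on an object; the grip force is fixed at half the most. Time passes only in rows, so rows that repeat a pose let the fingers close. It gives the time, the measured TCP pose, the force, the opening and the grip force at its end, in the units of the state.
- status.get_obs(): the state, without advancing time (a new reading comes with each control period).
- camera(name): name is "scene" or "top" or "wrist"; returns a dict with "frame" (400x640x3 uint8, blue, green, red), "depth" (400x640 float32, m along the optical axis (not along the pixel's ray), 0 where there is no reading), "fx", "fy", "cx", "cy" (pixels), "extrinsics" (4x4, takes a point from camera to world coordinates); the wrist camera has in their place "hand_eye" (4x4, takes a point from camera to tool coordinates, whose origin is the TCP and whose axes are the flange's). Camera axes: x right, y down, z forward; pixel columns grow to the right and rows downward; lengths in m; the calibration is good to about 2 mm. A picture is of the moment at which its call begins: read the wrist's pose just before it.
- ctrl.hand_in(): hands the job in; it is judged then, once.
The state is a dict: "time_s": time; "q": joint angles; "dq": joint speeds; "joint_efforts": joint torques, N m; "eef_pos": TCP position; "eef_rot": TCP orientation; "wrist_force": force on the tool from outside, world axes, zero at the start; "torque": the same for the moment, N m; "opening": opening from 0.0 (shut) to 1.0 (fully open); "grasp_force": force on a finger pad.
Only numpy, scipy, OpenCV 4.12 (cv2) and the standard library are available. Lean on these libraries where they do the work, as an engineer would, in place of code of your own. Each camera call takes 0.05 s, during which the arm holds its last target. There are 200 camera calls.

TASK

Air the small test kiln: with its lid still shut, turn the knob of the vent unit little by little until the pointer on the dial points at the raised mark on the dial's rim. Then take the kiln lid by its bar handle, lift it against its spring until it lines up with the index arm at its side, and hold it there: finish while still holding the bar, with the lid still at that angle and the pointer still at its mark. Leave the index arm, the dial's mark and everything lying about where they are.

Things in the scene. Friction and masses are not known exactly. Their poses are not given: they have to be found in the camera images.
- kiln: Small grey test kiln, a box 240 x 240 mm and 150 mm high to its rim, closed by a hinged lid; fixed to the table. Origin: under its centre, at table height. Its x axis points from its front (the side with the lid's bar handle) to its back (the hinge side), y to its left, z up.
- lid_angle (a joint): Angle of the kiln lid (240 x 240 mm, 26 mm thick, about 0.6 kg with its bar): 0 = shut, growing as the front edge rises, to 1.2 rad. The hinge runs along the kiln's y at its back rim. A spring and the lid's weight close it: about 5 N at the bar near shut, 8 N at 0.5 rad, up to a quarter more or less; it falls shut when let go.
- lid: The kiln lid. Origin: a point on the lid's hinge line, in the middle of its length: 120 mm behind the kiln's origin (kiln x) and 150 mm above the table. Its x and z axes turn with the lid about y (x runs from the front edge to the hinge).
- lid_bar (a point): Bar handle at the lid's front: a round wooden bar 15 mm thick and 136 mm long, parallel to the hinge, held 50 mm ahead of the lid's front edge by two thin rods at its ends (120 mm apart). The point: centre of the bar. In the frame of body lid it lies at x = -290 mm, z = +15 mm. Its axes turn with the lid (y along the bar, x towards the hinge). With the lid shut its centre is 165 mm above the table and 170 mm ahead of the kiln's centre.
- lid_index (a joint): Angle of the lid's index arm, a thin flat steel arm beside the lid on the kiln's left (+y), pivoted on the lid's hinge line; it shows the wanted lid angle, between 0.25 and 0.55 rad, on the same scale as joint lid_angle: the lid is at the mark when both angles are equal, i.e. when the small dark tab on the left side of the lid is level with the arm. It stays where it is set; leave it.
- lid_index_tip (a point): Front tip of the index arm, 270 mm from the hinge line, level with the middle of the lid's thickness when they line up. Its axes turn with the arm, as those of the lid do about the hinge.
- vent: Vent unit: an aluminium box 130 (x) x 180 (y) mm, 70 mm high, fixed to the table left or right of the kiln. Origin: under its centre, at table height. On its top are a knob (50 mm to its -y side) and a white dial with a pointer (centre 40 mm to its +y side).
- vent_knob (a joint): Turn of the vent knob: grows as it turns clockwise seen from above, 0 to 4 rad. Light friction (0.06 N m); stays where it is left. At 0 its grip bar lies along the vent unit's x; at value q the bar is turned clockwise by q from there.
- vent_knob_grip (a point): On the knob's vertical axis, at gripping height, 107 mm above the table. The knob is a black upright bar 14 mm thick, 42 mm long, on a flat disc 44 mm across; the bar stands from 84 to 114 mm above the table. Its x axis runs along the bar.
- vent_pointer (a joint): Angle of the black pointer on the dial, driven by the knob through gears: half the knob's turn, in the same sense (clockwise from above). 0 = pointing to the vent unit's -x side, pi/2 = to its +y side. Starts short of the mark.
- vent_pointer_tip (a point): Tip of the pointer, 32 mm from the dial's centre, 77 mm above the table. Its x axis points from the tip to the dial's centre.
- dial_mark (a joint): Angle of the mark on the dial, a small dark steel block (14 x 6 mm, 9 mm high) at the dial's rim, on the same scale as joint vent_pointer: the pointer points at the mark when both are equal. Between 1.0 and 1.35 rad; leave it where it is.
- dial_mark_tip (a point): Inner end of that mark, 36 mm from the dial's centre, 77 mm above the table. Its x axis points to the dial's centre.
- banding_wheel: Banding wheel, a round aluminium turntable 170 mm across and 92 mm high, fixed on the other side of the kiln from the vent unit. Not used. Origin under its centre.
- bowl_mid (a point): Bystander, to be left alone: white plastic bowl, 124 mm across, 55 mm high. The point is at its centre, half-way up.
- cutter_big_mid (a point): Bystander, to be left alone: round steel cutter, ring 68 mm across, 28 mm high. The point is at its centre, half-way up.
- cutter_small_mid (a point): Bystander, to be left alone: round steel cutter, ring 40 mm across, 22 mm high. The point is at its centre, half-way up.
- glaze_jar_mid (a point): Bystander, to be left alone: lidded glaze jar, 72 mm across, 95 mm high. The point is at its centre, half-way up.
- mug_mid (a point): Bystander, to be left alone: terracotta mug, 80 mm across, 90 mm high, with handle. The point is at its centre, half-way up.

How it is judged:
By the outcome, as a careful person would: the job done as asked, in the order asked, and still so for the second after the job is handed in, while the arm keeps its last pose, push and grip.
It also fails if it takes over 61 s, if anything falls off the work surface, if the arm or the gripper's body presses on something with over 40 N, if the wrist force passes 120 N, or if a joint passes its speed limit or range.

## Working session

There is one attempt and no reset: what is moved stays moved. The work goes in short steps, Python scripts to look and compute and a shell command to move; the robot and the scene stay as the last step left them, time stands still between calls to the robot, and variables do not carry over. Pictures are saved under pics/ and viewed, at most 10 in all, crops included, and the job is handed in when it is done.

```bash
mkdir -p pics
cat > h.py <<'E'
import numpy as np, cv2
from bench import status, camera, ctrl
from scipy.spatial.transform import Rotation as R
def tool():
    o=status.get_obs(); T=np.eye(4); q=o['eef_rot']; T[:3,:3]=R.from_quat([q[1],q[2],q[3],q[0]]).as_matrix(); T[:3,3]=o['eef_pos']; return T,o
def shot(n):
    T,o=tool(); c=camera(n); c['E']=T@np.array(c['hand_eye']) if n=='wrist' else np.array(c['extrinsics']); return c
def onplane(c,u,v,z):
    E=c['E']; d=E[:3,:3]@np.array([(u-c['cx'])/c['fx'],(v-c['cy'])/c['fy'],1]); p=E[:3,3]; return p+d*(z-p[2])/d[2]
def cloud(c):
    v,u=np.mgrid[0:400,0:640]; d=c['depth']; P=np.stack([(u-c['cx'])/c['fx']*d,(v-c['cy'])/c['fy']*d,d],-1)
    return P@c['E'][:3,:3].T+c['E'][:3,3]
E
python3 - <<'E'
from h import *
for n in('top','scene'):
    c=shot(n); cv2.imwrite(f'pics/{n}0.png',c['frame']); np.savez(f'{n}0.npz',**c); print(n,c['E'].round(3).tolist(),c['fx'])
T,o=tool(); print(T.round(3),o)
E
```

```text
top [[0.028, -0.982, 0.185, 0.409], [-0.999, -0.033, -0.021, 0.003], [0.027, -0.185, -0.982, 1.161], [0.0, 0.0, 0.0, 1.0]] 413.59463487205943
scene [[0.777, 0.404, -0.483, 1.259], [0.63, -0.499, 0.596, -0.814], [-0.0, -0.767, -0.642, 1.015], [0.0, 0.0, 0.0, 1.0]] 439.0884190118516
[[-0.921  0.389 -0.001  0.224]
 [ 0.389  0.921 -0.001  0.529]
 [ 0.    -0.001 -1.     0.231]
 [ 0.     0.     0.     1.   ]] {'time_s': 0.1, 'q': array([ 9.64681523e-01,  1.81443021e-01,  1.60786499e+00,  2.25883205e-05,
        1.35377693e+00, -2.06296388e-01]), 'dq': array([-3.07683740e-04, -1.90203320e-03, -1.94522677e-03,  1.25258639e-04,
       -2.42642175e-03,  9.74924581e-05]), 'joint_efforts': array([ 1.58758048e-03, -4.45875299e+01, -3.52242064e+01, -3.92236398e-04,
        3.99120647e-03, -1.61297834e-05]), 'eef_pos': array([0.22352463, 0.52927149, 0.23050836]), 'eef_rot': array([-3.04952359e-04,  1.98582684e-01,  9.80083854e-01, -6.81072849e-04]), 'wrist_force': array([-0.24504433, -1.06127943, -0.10544295]), 'torque': array([ 0.00293233, -0.03531477,  0.0015962 ]), 'grasp_force': 0.0, 'opening': 0.9995301653268032}
```

View pics/top0.png

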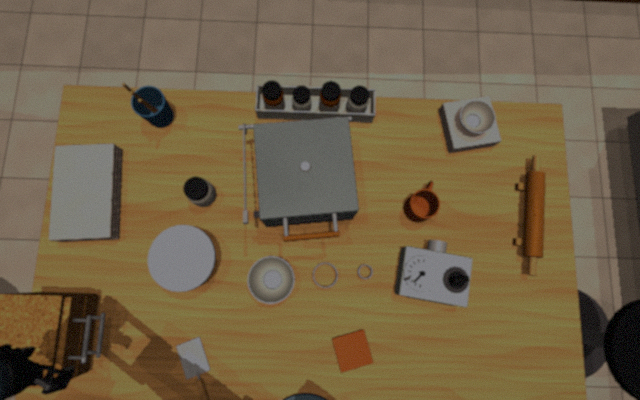

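View pics/scene0.png

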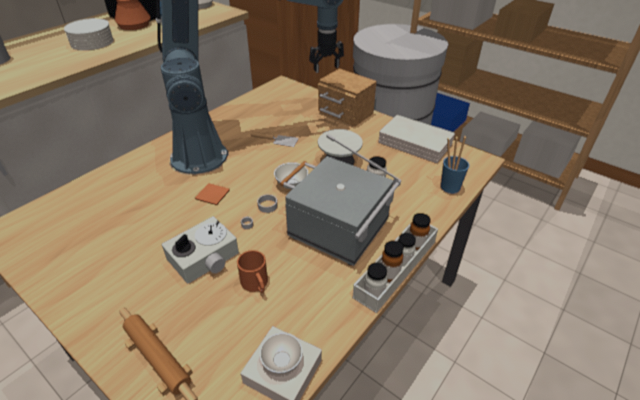

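The top view shows the kiln near (305,165) with its bar at (311,236) and the index arm at (245,130–220). The vent is near (435,276), with the knob at (456,279) and the dial at (420,272). Next I'll work out coarse positions.

Run:
```python
from h import *
c=dict(np.load('top0.npz')); P=cloud(c); f=c['frame'].astype(int)
def p(*a): print(*[x.round(4) if hasattr(x,'round') else x for x in a])
# vent top
m=(abs(P[...,2]-.07)<.006); m[:, :390]=0; m[:,485:]=0; m[:240]=0; m[315:]=0
r=cv2.minAreaRect(P[m][:,:2].astype(np.float32)*1000); p('vent',r, np.array(cv2.boxPoints(r)))
m=(P[...,2]>.095); m[:, :440]=0; m[:,480:]=0; m[:260]=0; m[300:]=0
p('knob', P[m].mean(0), m.sum(), cv2.minAreaRect(P[m][:,:2].astype(np.float32)*1000))
# lid
m=(abs(P[...,2]-.176)<.008); m[:, :240]=0; m[:,370:]=0; m[230:]=0;m[:100]=0
p('lid z',np.median(P[m][:,2])); r=cv2.minAreaRect(P[m][:,:2].astype(np.float32)*1000); p(r,cv2.boxPoints(r))
p('bar px',onplane(c,284,237,.165),onplane(c,339,234,.165))
b,g,rr=f[...,0],f[...,1],f[...,2]
m=((rr-b>60)&(P[...,2]>.14)&(P[...,2]<.2)).astype(np.uint8); m[:225]=0;m[245:]=0;m[:,:275]=0;m[:,350:]=0
p('bar',m.sum(),P[m>0].mean(0),cv2.minAreaRect(P[m>0][:,:2].astype(np.float32)*1000))
# arm
for v in range(125,225,12):
    w=P[v,236:253]; i=w[:,2].argmax(); p(v,236+i,w[i])
s=dict(np.load('scene0.npz')); Q=cloud(s)
m=np.zeros((400,640),np.uint8); cv2.line(m,(330,138),(396,182),1,7); k=(m>0)&(Q[...,2]>.19); p(np.c_[np.argwhere(k)[:,::-1],Q[k]][::6])
```

```text
vent ((433.9694519042969, -330.9952087402344), (180.85015869140625, 157.83578491210938), 81.02250671386719) [[ 341.9078 -407.9977]
 [ 497.8101 -432.6274]
 [ 526.0312 -253.9927]
 [ 370.1288 -229.363 ]]
knob [ 0.4119 -0.3495  0.1838] 116 ((406.1702575683594, -198.07211303710938), (17.331418991088867, 401.0136413574219), 1.8046153783798218)
lid z 0.1772
((652.7728271484375, 33.474449157714844), (280.6561279296875, 267.8541564941406), 6.8884711265563965) [[ 497.3949  149.6042]
 [ 529.5205 -116.3164]
 [ 808.1508  -82.6554]
 [ 776.0252  183.2653]]
bar px [0.5001 0.0651 0.165 ] [ 0.5114 -0.0671  0.165 ]
bar 330 [0.5051 0.0013 0.1698] ((506.02435302734375, 0.9521865844726562), (15.127015113830566, 134.42633056640625), 7.096469402313232)
125 243 [0.7784 0.1804 0.1674]
137 243 [0.7433 0.1766 0.1779]
149 243 [0.7097 0.1732 0.1865]
161 244 [0.6757 0.1665 0.2001]
173 243 [0.6443 0.1658 0.2075]
185 243 [0.613  0.1622 0.2179]
197 244 [0.5839 0.1574 0.2225]
209 242 [0.4085 0.0026 1.1611]
221 244 [0.5256 0.1504 0.2445]
[[3.280e+02 1.350e+02 5.272e-01 1.480e-01 2.417e-01]
 [3.300e+02 1.360e+02 5.353e-
[... 596 characters left out ...]
2.168e-01]
 [3.490e+02 1.490e+02 6.071e-01 1.552e-01 2.176e-01]
 [3.510e+02 1.500e+02 6.149e-01 1.553e-01 2.170e-01]
 [3.540e+02 1.510e+02 6.258e-01 1.564e-01 2.173e-01]
 [3.540e+02 1.530e+02 6.262e-01 1.565e-01 2.097e-01]
 [3.570e+02 1.540e+02 6.358e-01 1.595e-01 2.084e-01]
 [3.600e+02 1.550e+02 6.439e-01 1.650e-01 2.052e-01]
 [3.600e+02 1.570e+02 6.486e-01 1.584e-01 2.031e-01]
 [3.630e+02 1.580e+02 6.592e-01 1.598e-01 2.032e-01]
 [3.660e+02 1.590e+02 6.653e-01 1.685e-01 1.972e-01]
 [3.660e+02 1.610e+02 6.691e-01 1.632e-01 1.941e-01]
 [3.680e+02 1.620e+02 6.745e-01 1.669e-01 1.906e-01]
 [3.700e+02 1.630e+02 6.857e-01 1.608e-01 1.953e-01]
 [3.740e+02 1.640e+02 6.958e-01 1.689e-01 1.914e-01]]
```

```bash
python3 -m handwheel '[[[1,0,0,-8,0,0,0],[1,0,0,-15,0,0,0],[1,-10,-8,-17,0,0,0],[1,-38.5,-30.4,-17,0,0,0],[1,-38.5,-30.4,-17,0,0,0],[1,-38.5,-30.4,-17,0,0,0],[1,-38.5,-30.4,-17,0,0,0],[1,-38.5,-30.4,-17,0,0,0],[1,-38.5,-30.4,-17,0,0,0]]]'
```

```text
time_s: 1.23
eef_pos: [0.4329, 0.148, 0.398]
eef_rot: [0.0, 0.199, 0.98, 0.0]
wrist_force: [0.9, 0.6, 0.3]
opening: 0.995
grasp_force: 0.0
```

Run:
```python
from h import *
c=dict(np.load('top0.npz'))
print('knob',onplane(c,456,278,.114),'dial',onplane(c,420,273,.072))
cv2.imwrite('pics/dial_s.png',np.hstack([cv2.resize(c['frame'][235:315,390:480],None,fx=4,fy=4,interpolation=2),cv2.resize(np.load('scene0.npz')['frame'][210:290,155:245],None,fx=4,fy=4,interpolation=2)]))
```

```text
knob [ 0.41526012 -0.36673138  0.114     ] dial [ 0.42568625 -0.28721872  0.072     ]
```

View pics/dial_s.png

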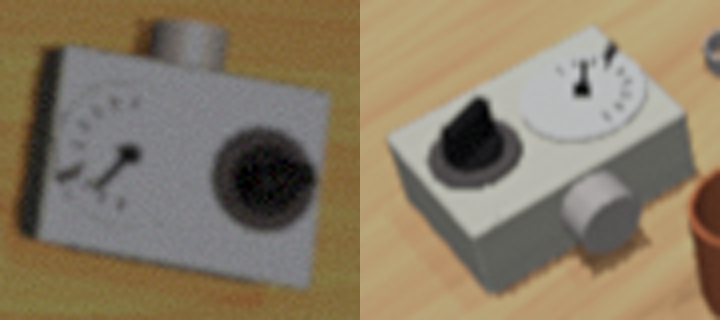

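The crop shows the pointer at about 0.57 rad, short of the mark at about 1.1 rad. The knob bar is therefore at about 1.14 rad and needs roughly 60° clockwise. I'll move above the knob for a close look.

```bash
python3 -m handwheel '[[[1,-15.9,-46.8,8,0,0,51.5],[1,-15.9,-46.8,8,0,0,51.5],[1,-15.9,-46.8,8,0,0,51.5],[1,-15.9,-46.8,8,0,0,51.5],[1,-15.9,-46.8,8,0,0,51.5],[1,-15.9,-46.8,8,0,0,51.5],[1,-15.9,-46.8,8,0,0,51.5],[1,-15.9,-46.8,8,0,0,51.5],[1,-15.9,-46.8,8,0,0,51.5],[1,-15.9,-46.8,8,0,0,51.5]]]'
python3 - <<'E'
from h import *
T,o=tool(); print(T.round(4),o['q'].round(2)); c=shot('wrist'); np.savez('w1.npz',**c); cv2.imwrite('pics/w1.png',c['frame']); print(c['E'].round(3))
E
```

```text
time_s: 2.48
eef_pos: [0.3966, -0.3427, 0.3175]
eef_rot: [-0.001, 0.605, 0.796, 0.0]
wrist_force: [-0.1, 0.7, -0.5]
opening: 0.998
grasp_force: 0.0
[[-2.681e-01  9.634e-01 -7.000e-04  3.966e-01]
 [ 9.634e-01  2.681e-01  1.600e-03 -3.427e-01]
 [ 1.700e-03 -2.000e-04 -1.000e+00  3.175e-01]
 [ 0.000e+00  0.000e+00  0.000e+00  1.000e+00]] [-0.94  0.01  1.62  0.    1.51 -1.21]
[[ 0.964  0.256  0.076  0.377]
 [ 0.267 -0.925 -0.271 -0.275]
 [ 0.001  0.281 -0.96   0.46 ]
 [ 0.     0.     0.     1.   ]]
```

View pics/w1.png

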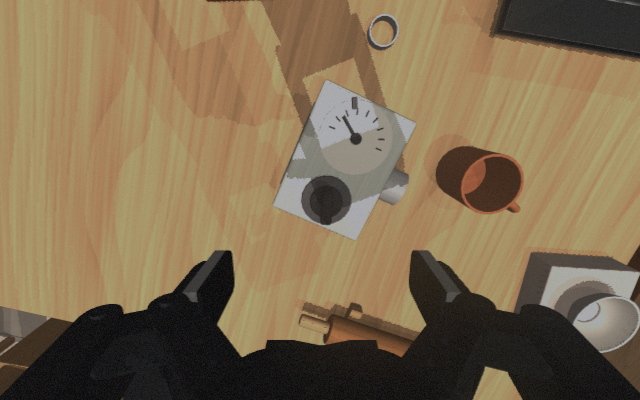

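The dial hub is at (355,139), the pointer tip near (345,117) and the mark near (354,102). The knob is at about (326,200), and the box top corners are (327,80), (416,122), (356,240) and (274,206).

Run:
```python
from h import *
c=dict(np.load('w1.npz')); f=c['frame']
A,B,C,D=[onplane(c,u,v,.07)[:2] for u,v in((327,80),(416,122),(356,240),(274,206))]
print(np.linalg.norm(A-B),np.linalg.norm(B-C),np.linalg.norm(A-D))
ctr=(A+B+C+D)/4; yv=(A-D)+(B-C); yv/=np.linalg.norm(yv); xv=np.array([yv[1],-yv[0]])
print('ctr',ctr,'yaw',np.degrees(np.arctan2(xv[1],xv[0])),'knob',ctr-.05*yv,'dial',ctr+.04*yv)
g=f.max(2); roi=np.zeros_like(g); cv2.circle(roi,(326,199),34,1,-1)
m=((g<28)&(roi>0)).astype(np.uint8); print('dark',m.sum(),cv2.minAreaRect(np.argwhere(m)[:,::-1].astype(np.float32)))
def ang(p,h): d=(p-h)[:2]; return np.arctan2(d@yv,-d@xv)
hub=onplane(c,355,139,.077); 
print('hub',hub,'ptr',ang(onplane(c,345,117,.077),hub),'mark',ang(onplane(c,354,102,.079),hub))
cv2.imwrite('pics/w1c.png',cv2.resize(f[75:245,265:425],None,fx=3.5,fy=3.5,interpolation=2))
```

```text
0.1231894329390746 0.17647439186717473 0.17599620985751202
ctr [ 0.42212796 -0.33130755] yaw -8.301421968081291 knob [ 0.41490892 -0.38078366] dial [ 0.42790319 -0.29172666]
dark 0 ((0.0, 0.0), (0.0, 0.0), 0.0)
hub [ 0.42686767 -0.29332868  0.077     ] ptr 0.6962004892364688 mark 1.091262670313235
```

View pics/w1c.png

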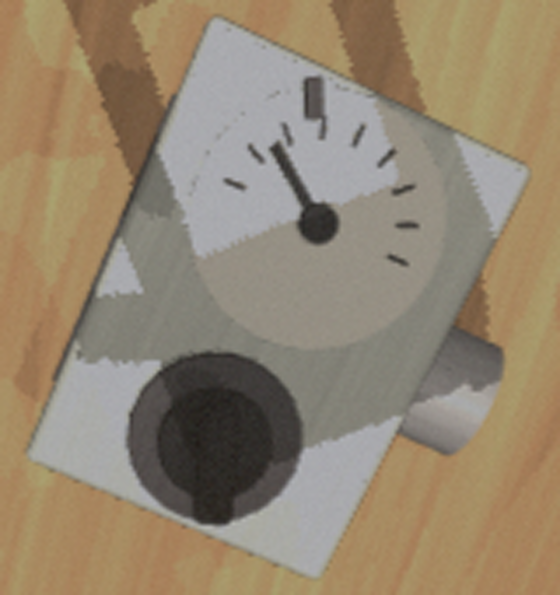

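```bash
python3 -m handwheel '[[[1,-4.1,0.7,6,0,0,7],[1,-4.1,0.7,12,0,0,7],[1,-4.1,0.7,17,0,0,7],[1,-4.1,0.7,17,0,0,7],[1,-4.1,0.7,17,0,0,7]]]'
python3 - <<'E'
from h import *
T,o=tool(); print(T.round(4)); c=shot('wrist'); np.savez('w2.npz',**c); cv2.imwrite('pics/w2.png',c['frame'])
T=np.linalg.inv(c['E'])
for p in((.415,-.381,.114),(.428,-.292,.077)):
    k=T@np.r_[p,1]; print(k[:2]/k[2]*c['fx']+[c['cx'],c['cy']])
E
```

```text
time_s: 3.15
eef_pos: [0.416, -0.3811, 0.1509]
eef_rot: [0.002, 0.652, 0.759, -0.0]
wrist_force: [-0.2, -0.2, 0.8]
opening: 1.003
grasp_force: 0.0
[[-0.1509  0.9886  0.0021  0.416 ]
 [ 0.9885  0.1509 -0.0029 -0.3811]
 [-0.0032  0.0017 -1.      0.1509]
 [ 0.      0.      0.      1.    ]]
[319.98787238 227.23830787]
[358.47959479  88.8375408 ]
```

View pics/w2.png

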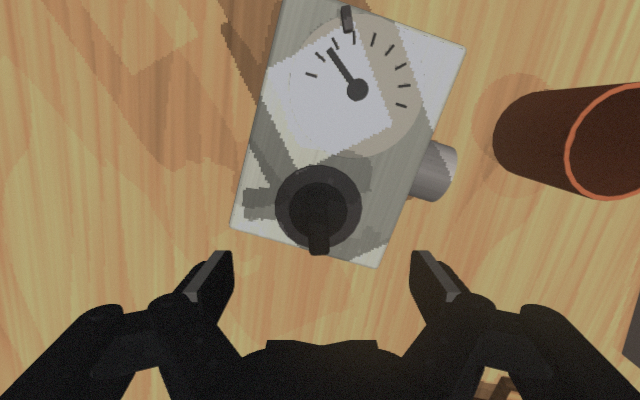

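The view shows the knob bar upright in the image at (318,225), centred between the fingers. The dial hub is at (357,90), within about 2 px of its predicted position, so I'll descend and grip.

```bash
python3 -m handwheel '[[[1,0,0,4,0,0,0],[1,0,0,5.8,0,0,0],[1,0,0,5.8,0,0,0],[-1,0,0,5.8,0,0,0],[-1,0,0,5.8,0,0,0],[-1,0,0,5.8,0,0,0],[-1,0,0,5.8,0,0,0],[-1,0,0,5.8,0,0,0]]]'
cat >> h.py <<'E'
yaw=np.radians(-8.3); XV=np.array([np.cos(yaw),np.sin(yaw)]); YV=np.array([-XV[1],XV[0]])
def dial(name):
    c=shot('wrist'); np.savez(name+'.npz',**c); cv2.imwrite(f'pics/{name}.png',c['frame'])
    hub0=np.array([.428,-.292]); g=cv2.cvtColor(c['frame'],cv2.COLOR_BGR2GRAY); W=cv2.invert(c['E'])[1]
    # rectified dial (plane z=.075): 0.25 mm/px, column = +YV, row = +XV
    def px(p): k=W@np.r_[p,1]; return k[:2]/k[2]*c['fx']+[c['cx'],c['cy']]
    s=[(-1,-1),(1,-1),(1,1),(-1,1)]
    src=np.float32([px(np.r_[hub0+.06*(a*YV+b*XV),.076]) for a,b in s]); dst=np.float32([[240+240*a,240+240*b] for a,b in s])
    w=cv2.warpPerspective(c['frame'],cv2.getPerspectiveTransform(src,dst),(480,480)); cv2.imwrite(f'pics/{name}r.png',w); return w,src
E
python3 - <<'E'
from h import *
T,o=tool(); print(T[:3,:3].round(3)); w,s=dial('d0'); print(s.round())
E
```

```text
time_s: 4.2
eef_pos: [0.4136, -0.3809, 0.0907]
eef_rot: [-0.001, 0.652, 0.758, -0.001]
wrist_force: [-5.3, 0.8, 5.6]
opening: 0.155
grasp_force: 59.2
[[-0.15   0.989 -0.002]
 [ 0.989  0.15   0.   ]
 [ 0.    -0.002 -1.   ]]
[[ 232.  163.]
 [ 292. -110.]
 [ 548.  -14.]
 [ 442.  224.]]
```

View pics/d0r.png

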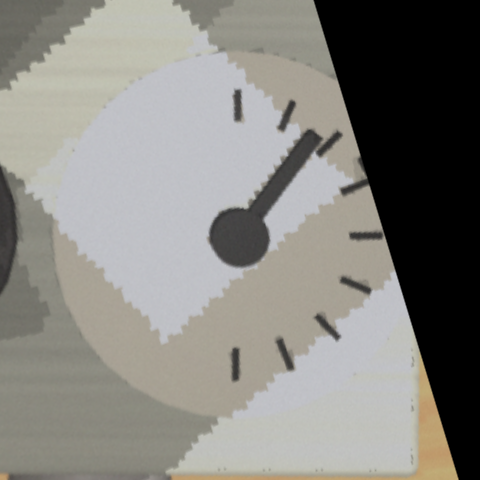

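The rectified dial shows the hub at (240,236) and the pointer tip at (314,134), so the pointer is at about 0.63 rad. The mark is out of this view, so I'll measure it in the two earlier images.

Run:
```python
from h import *
def polar(c,u,v,hub,z):
    d=onplane(c,u,v,z)[:2]-hub; return np.arctan2(d@YV,-d@XV),np.hypot(*d)
for n,(h,pt,mk) in dict(w1=((355.9,138.7),(343.6,116.4),(354,102)),w2=((357,90),(330,51),(346,18))).items():
    c=dict(np.load(n+'.npz')); hub=onplane(c,*h,.077)[:2]; g=cv2.cvtColor(c['frame'],cv2.COLOR_BGR2GRAY)
    v,u=np.mgrid[0:400,0:640]; A=np.zeros((400,640));Rr=A.copy()
    E=c['E']; D=np.stack([(u-c['cx'])/c['fx'],(v-c['cy'])/c['fy'],np.ones(u.shape)],-1)@E[:3,:3].T; P=E[:3,3]+D*((.077-E[2,3])/D[...,2])[...,None]
    d=P[...,:2]-hub; A=np.arctan2(d@YV,-d@XV); Rr=np.hypot(d[...,0],d[...,1])
    m=(g<85)&(Rr>.036)&(Rr<.055)&(A>.6)&(A<1.6); m&=np.hypot(u-mk[0],v-mk[1])<25
    q=(g<85)&(Rr>.010)&(Rr<.030)&(A>.3)&(A<.9)
    print(n,hub,'mark',m.sum(),A[m].mean(),Rr[m].min(),Rr[m].max(),'ptr',q.sum(),np.median(A[q]), np.argwhere(m).mean(0))
```

```text
w1 [ 0.4278505  -0.29267035] mark 30 1.0743997816071145 0.036183992023452426 0.0500015864128211 ptr 41 0.6006329116253324 [102.56666667 354.06666667]
w2 [ 0.42714231 -0.29288102] mark 216 1.0786692346075724 0.036009853010894044 0.05120372532764113 ptr 193 0.6169942112746585 [ 17.56018519 345.81018519]
```

```bash
python3 -m handwheel '[[[-1,0,0,0,0,0,5],[-1,0,0,0,0,0,10],[-1,0,0,0,0,0,15],[-1,0,0,0,0,0,20],[-1,0,0,0,0,0,25],[-1,0,0,0,0,0,30],[-1,0,0,0,0,0,35],[-1,0,0,0,0,0,40],[-1,0,0,0,0,0,44],[-1,0,0,0,0,0,44]]]';  cat >> h.py <<'E'
def angles(c):
    "pointer, mark from a wrist picture"
    g=cv2.cvtColor(c['frame'],cv2.COLOR_BGR2GRAY); hub=np.array([.4275,-.2928]); v,u=np.mgrid[0:400,0:640]; E=c['E']
    D=np.stack([(u-c['cx'])/c['fx'],(v-c['cy'])/c['fy'],np.ones(u.shape)],-1)@E[:3,:3].T; P=E[:3,3]+D*((.077-E[2,3])/D[...,2])[...,None]
    d=P[...,:2]-hub; dk=(g<85)&(v<300)
    m=dk&(np.hypot(d[...,0],d[...,1])<.010); hub=hub+d[m].mean(0); d=P[...,:2]-hub; A=np.arctan2(d@YV,-d@XV); r=np.hypot(d[...,0],d[...,1])
    out=[hub]
    for lo,hi,a,b in((.012,.024,.3,1.6),(.0385,.048,.85,1.35)):
        k=dk&(r>lo)&(r<hi)&(A>a)&(A<b); out+=[k.sum(),np.median(A[k]) if k.any() else None]
    return out
E
python3 - <<'E'
from h import *
w,s=dial('d1'); print(angles(dict(np.load('d1.npz'))),angles(dict(np.load('w2.npz'))),angles(dict(np.load('d0.npz'))))
E
```

```text
time_s: 5.5
eef_pos: [0.4134, -0.3809, 0.0907]
eef_rot: [-0.001, 0.889, 0.458, -0.001]
wrist_force: [-7.1, 1.6, 6.4]
opening: 0.147
grasp_force: 59.3
[array([ 0.42669183, -0.2918385 ]), np.int64(222), np.float64(1.0313029794503539), np.int64(318), np.float64(1.0813082576647544)] [array([ 0.42667443, -0.29208005]), np.int64(112), np.float64(0.6057546351593376), np.int64(130), np.float64(1.0761139195124902)] [array([ 0.42658523, -0.29185934]), np.int64(248), np.float64(0.6202505133853833), np.int64(0), None]
```

View pics/d1r.png

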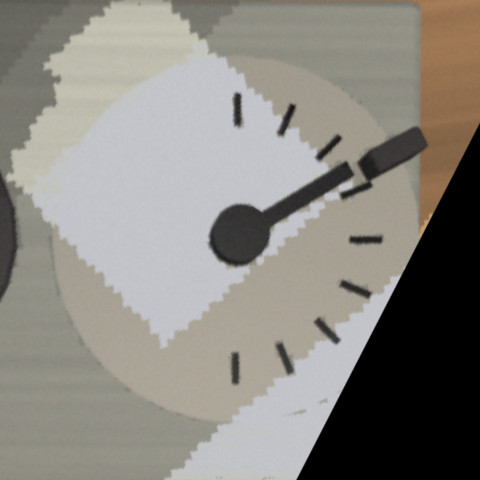

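The pointer tip is at (350,168) and the mark spans (365,170) to (421,137), which leaves the pointer about 0.05 rad short. I'll turn the knob another 6°.

```bash
python3 -m handwheel '[[[-1,0,0,0,0,0,3],[-1,0,0,0,0,0,6],[-1,0,0,0,0,0,6],[-1,0,0,0,0,0,6]]]'
python3 - <<'E'
from h import *
w,s=dial('d2'); print(angles(dict(np.load('d2.npz'))),tool()[1]['q'].round(2))
E
```

```text
time_s: 6.05
eef_pos: [0.4134, -0.3809, 0.0907]
eef_rot: [-0.001, 0.911, 0.412, -0.001]
wrist_force: [-8.6, 2.0, 6.5]
opening: 0.153
grasp_force: 59.3
[array([ 0.42681948, -0.29183241]), np.int64(222), np.float64(1.0830305571568877), np.int64(313), np.float64(1.0791745629240486)] [-0.95  0.32  1.75 -0.    1.08 -0.23]
```

The pointer is now at 1.083 rad against the mark at 1.079 rad. I'll release the knob, rise, recheck the dial, and measure the kiln geometry.

```bash
python3 -m handwheel '[[[0,0,0,0,0,0,0],[0,0,0,0,0,0,0],[0,0,0,0,0,0,0],[0,0,0,-5,0,0,0],[0,0,0,-11,0,0,0],[0,0,0,-17,0,0,0],[0,0,0,-20,0,0,0],[0,0,0,-20,0,0,0]]]'
python3 - <<'E'
from h import *
w,s=dial('d3'); print(angles(dict(np.load('d3.npz')))); T,o=tool(); print(T.round(4))
# kiln: lid top edge + bar from top picture
c=dict(np.load('top0.npz')); P=cloud(c); f=c['frame'].astype(int)
r=f[...,2]-f[...,0]
m=((r>60)&(P[...,2]>.14)&(P[...,2]<.2)); m[:225]=0;m[245:]=0;m[:,:275]=0;m[:,350:]=0
v,u=np.nonzero(m); q=np.array([onplane(c,a,b,.167)[:2] for a,b in zip(u,v)]); R_=cv2.minAreaRect((q*1000).astype(np.float32)); print('bar',R_)
l=cv2.fitLine((q*1000).astype(np.float32),cv2.DIST_L2,0,.01,.01).ravel(); l=l*np.sign(l[1]); print('bar line',l, 'yaw',np.degrees(np.arctan2(-l[0],l[1])))
m=(abs(P[...,2]-.177)<.012); m[:110]=0;m[226:]=0;m[:,:250]=0;m[:,360:]=0
m=cv2.morphologyEx(m.astype(np.uint8),cv2.MORPH_OPEN,np.ones((9,9)))
v,u=np.nonzero(m); q=np.array([onplane(c,a,b,.176)[:2] for a,b in zip(u,v)]); print('lid',cv2.minAreaRect((q*1000).astype(np.float32)),'z',np.median(P[m>0][:,2]))
E
```

```text
time_s: 7.1
eef_pos: [0.4157, -0.3819, 0.2934]
eef_rot: [0.003, 0.911, 0.412, 0.001]
wrist_force: [0.2, -0.4, -0.6]
opening: 0.497
grasp_force: 0.0
[array([ 0.42694243, -0.29171536]), np.int64(32), np.float64(1.0776469586914157), np.int64(28), np.float64(1.0876454629326493)]
[[ 6.613e-01  7.502e-01  1.300e-03  4.149e-01]
 [ 7.502e-01 -6.613e-01 -1.700e-03 -3.810e-01]
 [-4.000e-04  2.000e-03 -1.000e+00  2.908e-01]
 [ 0.000e+00  0.000e+00  0.000e+00  1.000e+00]]
bar ((505.6666259765625, 1.226593017578125), (14.893167495727539, 133.87916564941406), 7.0495524406433105)
bar line [-1.2105086e-01  9.9264628e-01 -5.0540256e+02 -1.3422110e+00] yaw 6.9527545
lid ((673.4369506835938, 22.140647888183594), (240.93312072753906, 239.56195068359375), 7.011598587036133) z 0.17724211884599772
```

The pointer holds at the mark after release. The kiln yaw is 7.0° with its centre at (0.673,0.022), and the bar measures (0.505,0.001), which matches the geometry given. I'll go above the bar and fit the index arm angle.

```bash
python3 -m handwheel '[[[0,34.6,-18.5,0,0,0,-48.4],[0,34.6,-18.5,0,0,0,-48.4],[0,34.6,-18.5,0,0,0,-48.4],[0,34.6,-18.5,0,0,0,-48.4],[0,34.6,-18.5,0,0,0,-48.4],[0,34.6,-18.5,0,0,0,-48.4],[0,34.6,-18.5,0,0,0,-48.4],[0,34.6,-18.5,0,0,0,-48.4],[0,34.6,-18.5,0,0,0,-48.4]]]'
cat >> h.py <<'E'
KY=np.radians(7.0); KX=np.array([np.cos(KY),np.sin(KY)]); KYV=np.array([-KX[1],KX[0]]); KC=np.array([.6734,.0221])
def kiln(P): d=P[...,:2]-KC; return np.stack([d@KX,d@KYV,P[...,2]],-1)
def armfit(c):
    K=kiln(cloud(c)); m=(K[...,0]>-.14)&(K[...,0]<.08)&(K[...,1]>.125)&(K[...,1]<.17)&(K[...,2]>.165)&(K[...,2]<.32)
    return K[m]
E
python3 - <<'E'
from h import *
T,o=tool(); print(T.round(4),o['q'].round(2))
for n in('top','scene'):
    k=armfit(dict(np.load(n+'0.npz'))); l=cv2.fitLine((k[:,[0,2]]*1000).astype(np.float32),cv2.DIST_HUBER,0,.01,.01).ravel()
    a=np.arctan(-l[1]/l[0]); print(n,len(k),k[:,1].mean(),k[:,1].std(),'angle',a,'z at hinge',(l[3]+l[1]/l[0]*(120-l[2])))
w=shot('wrist'); np.savez('w4.npz',**w); cv2.imwrite('pics/w4.png',w['frame'])
s=dict(np.load('scene0.npz')); cv2.imwrite('pics/arm.png',cv2.resize(s['frame'][110:270,270:430],None,fx=3.7,fy=3.7,interpolation=2))
E
```

```text
time_s: 8.28
eef_pos: [0.5043, -0.0001, 0.2892]
eef_rot: [-0.001, 0.663, 0.748, -0.001]
wrist_force: [-0.2, -0.0, 0.9]
opening: 0.504
grasp_force: 0.0
[[-1.204e-01  9.927e-01 -1.600e-03  5.043e-01]
 [ 9.927e-01  1.204e-01 -3.000e-04 -1.000e-04]
 [-1.000e-04 -1.600e-03 -1.000e+00  2.892e-01]
 [ 0.000e+00  0.000e+00  0.000e+00  1.000e+00]] [-0.24 -0.02  1.71 -0.    1.46 -0.36]
top 241 0.14311615259953298 0.004440716898191213 angle 0.2844937 z at hinge 167.71083
scene 195 0.14020977624972808 0.0032822279358542044 angle 0.28381264 z at hinge 167.43948
```

View pics/w4.png

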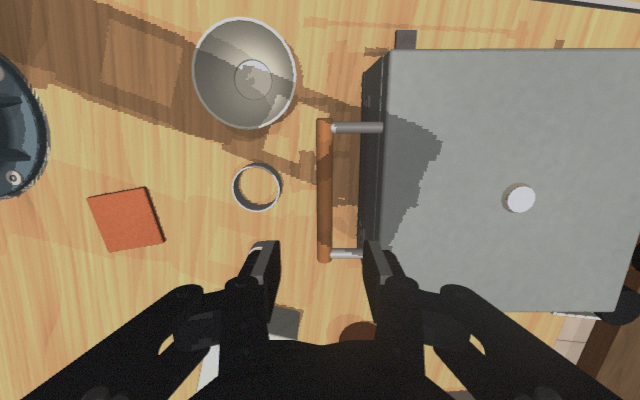

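The bar runs from (324,120) to (326,260) and is centred between the finger tips at (265,250) and (378,250). Both views put the index arm at about 0.284 rad. Descending to grip.

```bash
python3 -m handwheel '[[[0,0.1,0.1,6,0,0,0],[0,0.1,0.1,11,0,0,0],[0,0.1,0.1,14.2,0,0,0],[0,0.1,0.1,14.2,0,0,0],[-1,0.1,0.1,14.2,0,0,0],[-1,0.1,0.1,14.2,0,0,0],[-1,0.1,0.1,14.2,0,0,0],[-1,0.1,0.1,14.2,0,0,0]]]'
python3 - <<'E'
from h import *
T,o=tool(); print(T.round(4),o['q'].round(2),o['wrist_force'])
g=T[:3,3]-.019*T[:3,2]; print('grasp pt in kiln',kiln(g))
# rows: rotate about hinge by phi, tool frame at start (y=kiln x, z=down, x=-kiln... )
h=np.r_[KC+.12*KX,.15]; ax=np.r_[KYV,0]
for phi in np.r_[.05:.29:.04,.284]:
    Rw=R.from_rotvec(ax*phi).as_matrix(); p=h+Rw@(T[:3,3]-h)
    print(round(phi,3),(T[:3,:3].T@(p-T[:3,3])*100).round(2),np.degrees(T[:3,:3].T@(ax*phi)).round(1))
E
```

```text
time_s: 9.32
eef_pos: [0.5066, 0.0013, 0.1502]
eef_rot: [0.002, 0.663, 0.749, 0.0]
wrist_force: [-2.5, -3.4, 6.6]
opening: 0.15
grasp_force: 58.8
[[-0.1219  0.9925  0.0029  0.5066]
 [ 0.9925  0.1219 -0.0021  0.0013]
 [-0.0024  0.0026 -1.      0.1502]
 [ 0.      0.      0.      1.    ]] [-0.23  0.12  1.85 -0.    1.17 -0.35] [-2.5234196  -3.4380435   6.59175671]
grasp pt in kiln [-0.16811652 -0.00024832  0.16924697]
0.05 [-0.    0.04 -1.44] [ 2.9  0.  -0. ]
0.09 [-0.01  0.13 -2.59] [ 5.2  0.  -0. ]
0.13 [-0.01  0.26 -3.73] [ 7.4  0.  -0. ]
0.17 [-0.01  0.43 -4.87] [ 9.7  0.  -0. ]
0.21 [-0.01  0.65 -6.  ] [12.  0. -0.]
0.25 [-0.02  0.92 -7.12] [14.3  0.  -0. ]
0.284 [-0.02  1.18 -8.07] [16.3  0.  -0. ]
```

```bash
python3 -m handwheel '[[[-1,0,0,-0.7,1.5,0,0],[-1,0,0,-1.4,2.9,0,0],[-1,0,0.1,-2.6,5.2,0,0],[-1,0,0.26,-3.7,7.4,0,0],[-1,0,0.43,-4.9,9.7,0,0],[-1,0,0.65,-6,12,0,0],[-1,0,0.92,-7.1,14.3,0,0],[-1,0,1.1,-7.8,15.7,0,0],[-1,0,1.1,-7.8,15.7,0,0],[-1,0,1.1,-7.8,15.7,0,0]]]'
cat >> h.py <<'E'
def fit(k):
    l=cv2.fitLine((k[:,[0,2]]*1000).astype(np.float32),cv2.DIST_HUBER,0,.01,.01).ravel(); return len(k),np.arctan(-l[1]/l[0]),l[3]+l[1]/l[0]*(120-l[2])
def report(tag):
    T,o=tool(); g=T[:3,3]-.019*T[:3,2]; k=kiln(g); print('grasp',k.round(4),'ang by height',np.arctan2(k[2]-.15,.12-k[0])-np.arctan2(15,290),o['opening'],o['wrist_force'].round(1))
    for n in('top','scene'):
        c=shot(n); np.savez(f'{n}{tag}.npz',**c); print(n,'arm',fit(armfit(c)))
        K=kiln(cloud(c)); m=(K[...,0]>-.08)&(K[...,0]<.1)&(abs(K[...,1])<.1)&(K[...,2]>.165)&(K[...,2]<.35)&(np.hypot(K[...,0],K[...,1])>.02)
        if n=='scene': m&=K[...,0]>-.05
        print(n,'lid top',fit(K[m]))
    cv2.imwrite(f'pics/sc{tag}.png',cv2.resize(c['frame'][100:260,260:430],None,fx=3.6,fy=3.6,interpolation=2))
E
python3 -c "
from h import *
report('A')"
```

```text
time_s: 10.58
eef_pos: [0.5164, 0.0026, 0.226]
eef_rot: [-0.09, 0.657, 0.742, -0.103]
wrist_force: [-1.2, -5.0, -5.4]
opening: 0.152
grasp_force: 59.1
grasp [-1.530e-01 -2.000e-04  2.443e-01] ang by height 0.28076820609037134 0.15236553464297425 [-1.2 -5.  -5.4]
top arm (132, np.float32(0.28333098), np.float32(167.65439))
top lid top (531, np.float32(0.26161483), np.float32(178.91708))
scene arm (198, np.float32(0.28424224), np.float32(167.28674))
scene lid top (2423, np.float32(0.26306623), np.float32(179.69829))
```

View pics/scA.png

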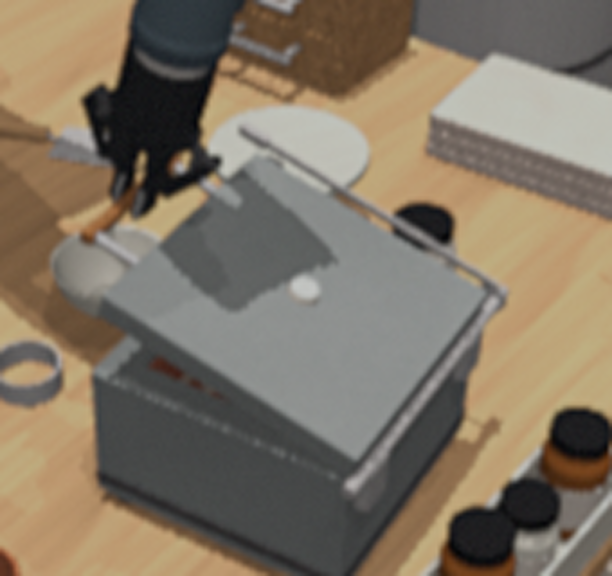

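The lid is raised, with the bar still gripped at about (150,190) in the crop, and it sits slightly below the index arm. I'll check the lid fit's bias on the shut-lid pictures.

Run:
```python
from h import *
for n in('top','scene'):
  for t in '0A':
    c=dict(np.load(f'{n}{t}.npz')); K=kiln(cloud(c)); 
    m=(K[...,0]>-.08)&(K[...,0]<.1)&(abs(K[...,1])<.1)&(K[...,2]>.165)&(K[...,2]<.35)&(np.hypot(K[...,0],K[...,1])>.02)
    if n=='scene': m&=K[...,0]>-.05
    print(n,t,fit(K[m]))
T,o=tool(); h=np.r_[KC+.12*KX,.15]; ax=np.r_[KYV,0]
for phi in(.015,.02,.025):
    p=h+R.from_rotvec(ax*phi).as_matrix()@(T[:3,3]-h); print(phi,(T[:3,:3].T@(p-T[:3,3])*100).round(2),np.degrees(phi))
```

```text
top 0 (5546, np.float32(-0.0008252186), np.float32(177.3653))
top A (531, np.float32(0.26161483), np.float32(178.91708))
scene 0 (2088, np.float32(0.0018991953), np.float32(178.38962))
scene A (2423, np.float32(0.26306623), np.float32(179.69829))
0.015 [-0.    0.   -0.43] 0.8594366926962348
0.02 [-0.    0.   -0.58] 1.1459155902616465
0.025 [-0.    0.   -0.72] 1.4323944878270582
```

```bash
python3 -m handwheel '[[[-1,0,0,-0.3,0.6,0,0],[-1,0,0,-0.62,1.2,0,0],[-1,0,0,-0.62,1.2,0,0],[-1,0,0,-0.62,1.2,0,0],[-1,0,0,-0.62,1.2,0,0]]]'; python3 -c "
from h import *
report('B')
c=dict(np.load('topB.npz'))
cv2.imwrite('pics/B.png',np.hstack([cv2.resize(np.load('sceneB.npz')['frame'][110:230,310:410],(500,600),interpolation=2)]))"
```

```text
time_s: 11.3
eef_pos: [0.5181, 0.0028, 0.2319]
eef_rot: [-0.097, 0.656, 0.741, -0.111]
wrist_force: [-1.3, -4.8, -5.2]
opening: 0.149
grasp_force: 59.2
grasp [-1.510e-01 -2.000e-04  2.501e-01] ang by height 0.302084080014173 0.14899765903325768 [-1.3 -4.8 -5.2]
top arm (117, np.float32(0.27853692), np.float32(168.58524))
top lid top (541, np.float32(0.2819831), np.float32(179.26295))
scene arm (196, np.float32(0.2858115), np.float32(166.85548))
scene lid top (2444, np.float32(0.28451824), np.float32(179.94162))
```

The lid is at about 0.283 rad and the arm at about 0.284 rad, with the grip firm. Nothing has been near the vent since the last check, so I'm handing in.

```bash
python3 -c "
from h import *
print(ctrl.hand_in())"
```

```text
the job is handed in; nothing more can be done
None
```

I handed the job in at about 11 s: the pointer was within about 0.01 rad of its mark when last checked, just after releasing the knob, and the gripper holds the bar with the lid at about 0.283 rad, in line with the index arm at about 0.284 rad.

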